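# Set the hold-down stop on the round tin

## Task

Two hold-down stands stand on the worktop. On the one that holds the low round tin, lower the stop rod by its black knob until its foot rests on the tin's lid, then swing that stand's clamp lever clockwise (seen from above) all the way to lock it. Leave the tin standing where it is under the rod.

Things in the scene. Friction and masses are not known exactly. Their poses are not given: they have to be found in the camera images.
- tin_stand: Fixed stand that holds the low round tin (its twin holds an oblong tin). Origin on the worktop below the stop rod's axis; z up, +x to the column at the back. Base plate 12 mm thick, x -60 to 90, y -65 to 65 mm. Grey column x 55 to 85 mm; its bracket over the tin is 34 mm wide, x -20 to 85, top at z = 145 mm (bush round the rod: 151 mm). The clamp lever lies on the bracket, pivot at x = 60, y = 0.
- stop_foot (a point): Centre of the underside of the stop rod's round foot (32 mm across). The rod slides only vertically; at its highest this point is at z = 115 mm. Friction of 2.5 N holds it where it is left. Its round black knob, 32 mm across, is on the same axis 136 to 165 mm above this point and moves with it.
- round_tin: Low round tin, 86 mm across, 40 mm high, 0.16 to 0.33 kg, standing loose on the stand's base plate under the stop rod. Origin at the centre of its underside, z up; its lid is at z = 40 mm.
- clamp (a joint): Clamp lever angle a, rad, about the vertical pivot; grows clockwise seen from above from 0 (open) to its end stop 1.2 (locked). The lever points along (x, y) = (sin(a - 0.15), cos(a - 0.15)) of the stand: open to +y. Stays where left; about 1 N moves it. Flat bar at z = 146 to 155 mm; 60 mm from the pivot a round black post, 16 mm across, stands up to z = 198 mm: push it sideways.
There are look-alikes about, which are no part of the job. What is shaped like the round_tin but orange or yellow is not meant.

How it is judged:
By the outcome, as a careful person would: the job done as asked, in the order asked, and still so for the second after the job is handed in, with the robot touching nothing.
It also fails if it takes over 38 s, if anything falls off the work surface, if the arm or the gripper's body presses on something with over 40 N, if the wrist force passes 120 N, or if a joint passes its speed limit or range.

## Robot

A 6-joint arm with a two-finger parallel gripper is mounted at the origin on a cart in front of the work surface, level with it; the furniture and walls round the work are solid. World frame = base frame: x ahead of the robot, y to its left, z up, the work surface at z = 0. Lengths are in m, angles in rad, forces in N, time in s.
With the tool pointing down it reaches from about 0.275 to 0.775 m from the base axis. Payload 14.6 kg.
Tool frame: the origin (TCP) lies midway between the tips of the shut fingers; the grasp point (between the pads) lies 19 mm behind it; z points along the fingers, y is the line along which they close (so a half turn about z gives the same grasp; the last joint's range is limited). The gripper opens to 85 mm and grips with 20 to 120 N. Pads are 22 mm wide; open, the fingers measure 114 mm over their backs; the gripper's body (76 mm by 85 mm) begins 54 mm behind the grasp point. The pads swing forward as they close: fully open they stand 13 mm farther back than shut.
Start: joints at [-1.278, 0.263, -0.048, 1.259, 0, 1.415], TCP at [0.227, -0.473, 0.231] pointing down, gripper open.
Joint ranges: [-2.65, 2.65], [-0.89, 1.7], [-1.18, 1.37], [-2.13, 2.11], [-1.35, 1.29], [-3.14, 3.14]. Speed limits (rad/s): [1.89, 1.89, 2.57, 2.79, 3.14, 3.14].

## Interface

Orientations are given as a rotation vector (axis times angle).
In Python, from workcell import r gives the robot as it stands. Calls block until the motion is done:
- r.move_pose(position, orientation): joint-space move of the TCP to a pose.
- r.move_l(position, rot=None, rate=0.15): straight line of the TCP; rot=None keeps the orientation; rate is the mean speed in m/s.
- r.set_joints(angles): joint-space move.
- r.gripper_to(opening, f_grip=None): finger opening in m; f_grip is the grip in N (None keeps the last); returns when the fingers have stopped.
- r.dwell(seconds).
- r.ik(position, orientation): joint angles nearest the present ones, or None.
- r.read_state(): the state.
- r.capture(name): name is "scene" or "top" or "wrist"; returns a dict with "img" (420x560x3 uint8, red, green, blue), "range_z" (420x560 float32, m along the optical axis (not along the pixel's ray), 0 where there is no reading), "fovy" (degrees; the focal length in pixels is half the picture's height over the tangent of half this angle, whatever the lens; pixels are square), "cx", "cy" (the principal point, pixels), "R" (3x3) and "t" (3): a world point X has camera coordinates R X + t. Camera axes: x right, y down, z forward; pixel columns grow to the right and rows downward; lengths in m; the calibration is good to about 2 mm. A picture is of the moment at which its call begins.
A pose or a line that the arm cannot do raises r.MotionError and nothing moves.
- r.hand_in(): hands the job in; it is judged then, once.
The state is a dict: "clock": time; "joints": joint angles; "qvel": joint speeds; "joint_torque": joint torques, N m; "position": TCP position; "tcp_rot": TCP orientation; "wrist_force": force on the tool from outside, world axes, zero at the start; "wrist_torque": the same for the moment, N m; "finger_gap": finger opening in m; "grasp_force": force on a finger pad.
Only numpy, scipy, OpenCV 4.12 (cv2) and the standard library are available. Lean on these libraries where they do the work, as an engineer would, in place of code of your own. Each camera call takes 0.05 s, during which the arm holds its last target. There are 200 camera calls.

## Working session

There is one attempt and no reset: what is moved stays moved. The work goes in short steps, each a Python script; the robot and the scene stay as the last script left them, time stands still between calls to the robot, and variables do not carry over. Pictures are saved under pics/ and viewed, at most 10 in all, crops included, and the job is handed in when it is done.

```bash
mkdir -p pics
python3 - <<'E'
from workcell import r
import cv2,pickle
for n in("scene","top"):
    c=r.capture(n); pickle.dump(c,open(n+".pkl","wb")); cv2.imwrite(f"pics/{n}.png",c["img"][:,:,::-1]); print(n,c["fovy"],c["cx"],c["cy"],c["R"].round(3).tolist(),c["t"].round(3).tolist())
s=r.read_state(); print(s["clock"],s["tcp_rot"],s["finger_gap"])
E
```

```text
scene 56.12911053084186 285.2337808692547 208.861490037796 [[-0.885, -0.465, -0.019], [-0.237, 0.486, -0.841], [0.401, -0.74, -0.54]] [0.572, 0.161, 0.863]
top 56.325411995446494 275.2965616121262 212.26715535708362 [[-0.021, -1.0, 0.009], [-0.989, 0.02, -0.145], [0.144, -0.012, -0.989]] [0.158, 0.548, 0.977]
0.1 [-3.06222325e+00 -6.97280782e-01  1.24376921e-04] 0.08587805860348707
```

View pics/scene.png

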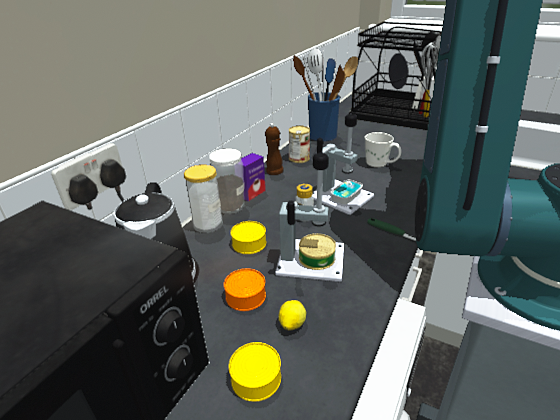

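View pics/top.png

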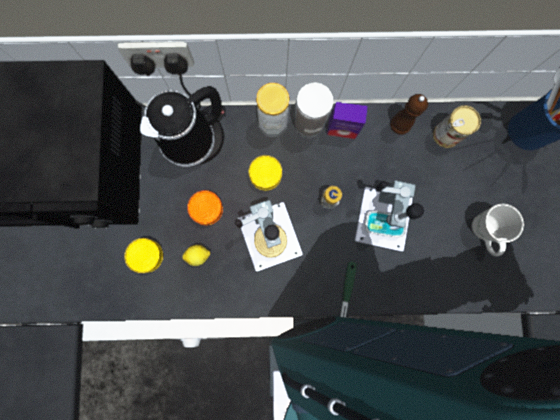

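The scene picture shows the stand with the round green tin at (317,250) and the twin with the oblong turquoise tin at (348,192). In the top picture they are at (270,240) and (388,220). Look-alikes are the yellow tins at (143,255) and (265,172) and the orange one at (205,208), all without a stand, plus the twin. I choose the stand at top (270,240) and check it with a close crop and depth.

```bash
cat > h.py <<'E'
import numpy as np,pickle,cv2
def cloud(c):
    f=210/np.tan(np.radians(c["fovy"]/2)); v,u=np.mgrid[:420,:560]; z=c["range_z"]
    P=np.stack([(u-c["cx"])/f*z,(v-c["cy"])/f*z,z],-1)
    return (P-c["t"])@c["R"]
E
python3 - <<'E'
from h import *
T=pickle.load(open("top.pkl","rb")); S=pickle.load(open("scene.pkl","rb"))
a=cv2.resize(T["img"][185:285,220:320],(400,400),interpolation=cv2.INTER_CUBIC)
b=cv2.resize(S["img"][130:290,260:360],(375,600),interpolation=cv2.INTER_CUBIC)[:,:]
o=np.zeros((600,775,3),np.uint8);o[:400,:400]=a;o[:,400:]=b
cv2.imwrite("pics/crop.png",o[:,:,::-1])
W=cloud(T); g=T["img"].astype(int); 
# base plate: white at z~0.012
m=(abs(W[...,2]-.012)<.008)&(g.min(2)>150); m[:,:225]=0;m[:,320:]=0;m[:190]=0;m[280:]=0
p=W[m][:,:2].astype(np.float32); rect=cv2.minAreaRect(p*1000); print("plate",m.sum(),rect,cv2.boxPoints(rect).round().tolist())
for n,c in(("top",T),("scene",S)):
    W=cloud(c);g=c["img"].astype(int); cen=np.array(rect[0])/1000
    reg=(np.linalg.norm(W[...,:2]-cen,axis=-1)<.14)&(c["range_z"]>0)
    m=((reg)&(g.max(2)<70)&(W[...,2]>.16)).astype(np.uint8)
    k,l,st,ce=cv2.connectedComponentsWithStats(m)
    for i in range(1,k):
        if st[i,4]>6: q=W[l==i]; print(n,ce[i].round(),st[i],np.median(q,0).round(3),q.min(0).round(3),q.max(0).round(3))
E
```

```text
plate 1439 ((491.1098937988281, 162.439208984375), (149.75242614746094, 131.36277770996094), 19.13317108154297) [[399.0, 200.0], [442.0, 76.0], [583.0, 125.0], [540.0, 249.0]]
top [238. 223.] [235 219   7   9  43] [0.506 0.23  0.196] [0.5   0.224 0.16 ] [0.515 0.237 0.201]
top [271. 232.] [265 225  14  15 132] [0.479 0.159 0.276] [0.463 0.145 0.271] [0.492 0.171 0.281]
scene [320. 161.] [313 152  16  18 241] [0.474 0.167 0.269] [0.462 0.146 0.25 ] [0.492 0.173 0.279]
scene [291. 210.] [287 200   8  20 133] [0.507 0.234 0.184] [0.5   0.224 0.16 ] [0.516 0.239 0.2  ]
```

View pics/crop.png

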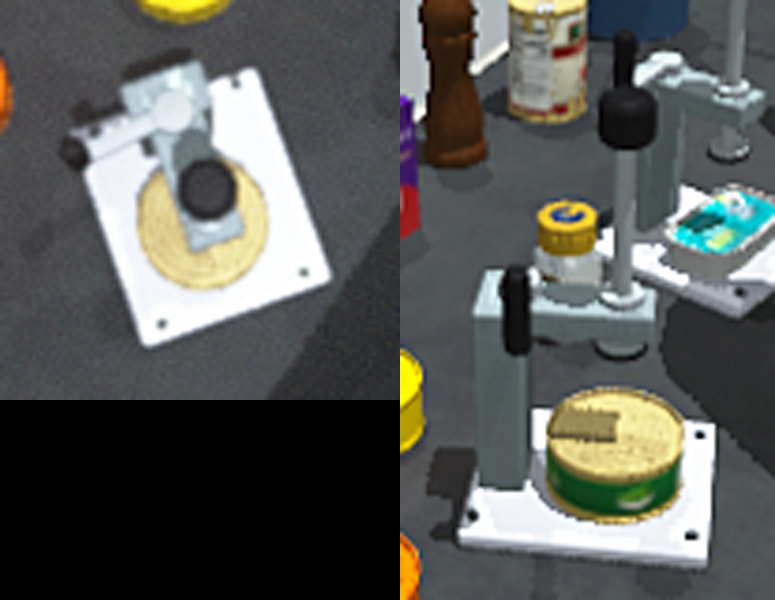

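The crop confirms it: the left stand has the round gold-and-green tin, the knob is at top (271,232) and the lever post at top (238,223). The rod is still fully up, and the plate fit and post position agree to about 1 mm. I'll lower the rod first, pressing with shut fingertips and watching the force.

```bash
cat >> h.py <<'E'
from scipy.spatial.transform import Rotation as Ro
TH=np.radians(19.13); O=np.array([.4778,.1580])
X=np.array([np.cos(TH),np.sin(TH)]); Y=np.array([-X[1],X[0]])
def w(x,y,z): return np.r_[O+x*X+y*Y,z]
def rot(yaw):  # tool down, tool x at world yaw
    x=np.r_[np.cos(yaw),np.sin(yaw),0]; z=np.r_[0,0,-1.]
    return Ro.from_matrix(np.c_[x,np.cross(z,x),z]).as_rotvec()
def push(a,back,z):  # TCP pose behind the post, tool x along the motion
    b=a-.15; s=np.array([.06+.06*np.sin(b),.06*np.cos(b)])-back*np.array([np.cos(b),-np.sin(b)])
    return w(s[0],s[1],z),TH-b
E
python3 - <<'E'
from h import *
from workcell import r
for fl in (0,np.pi):
    for a in(0,.6,1.2):
        p,y=push(a,.02,.172); q=r.ik(p,rot(y+fl)); print(fl,a,p.round(3),None if q is None else np.round(q,2))
    q=r.ik(w(0,0,.3),rot(TH+.15+fl)); print(None if q is None else np.round(q,2))
s=r.read_state(); p=s["position"].copy(); R0=s["tcp_rot"]
r.gripper_to(0.0,40)
p[2]=.36; r.move_l(p,rate=.3)
yaw=TH+.15; fl=0 if r.ik(w(0,0,.31),rot(yaw)) is not None else np.pi
r.move_pose(w(0,0,.31),rot(yaw+fl))
f0=r.read_state()["wrist_force"][2]
r.move_l(w(0,0,.283),rate=.15)
r.move_l(w(0,0,.225),rate=.08)
z=.225
print(r.read_state()["wrist_force"],f0)
while z>.209:
    z-=.0015; r.move_l(w(0,0,z),rate=.03); s=r.read_state(); f=s["wrist_force"][2]-f0; print(round(z,4),s["position"][2].round(4),f.round(2))
    if f>10: break
print(r.read_state()["clock"],s["finger_gap"],fl)
E
```

```text
0 0 [0.489 0.221 0.172] [ 0.27  0.31 -0.15  1.12  0.    2.93]
0 0.6 [0.522 0.24  0.172] [ 0.29  0.37 -0.05  1.15 -0.   -2.74]
0 1.2 [0.559 0.236 0.172] [ 0.27  0.42  0.04  1.18 -0.   -2.16]
[0.16 0.21 0.07 1.43 0.   2.82]
3.141592653589793 0 [0.489 0.221 0.172] [ 0.27  0.31 -0.15  1.12  0.   -0.21]
3.141592653589793 0.6 [0.522 0.24  0.172] [ 0.29  0.37 -0.05  1.15  0.    0.4 ]
3.141592653589793 1.2 [0.559 0.236 0.172] [0.27 0.42 0.04 1.18 0.   0.98]
[ 0.16  0.21  0.07  1.43  0.   -0.33]
[ 0.29915193  0.83574172 -1.24041484] -0.31495455223315605
0.2235 0.2237 0.91
0.222 0.2219 -0.41
0.2205 0.2204 0.1
0.219 0.2189 0.69
0.2175 0.2174 0.73
0.216 0.217 15.12
6.5667 -0.00021910991713320496 0
```

Contact came at z 0.217, as expected for the foot on the lid. I retreat, check, and move on to the post's push side.

Run:
```python
from h import *
from workcell import r
r.move_l(w(0,0,.25),rate=.15)
p,y=push(0,.036,.25); r.move_pose(p,rot(y+np.pi))
p[2]=.170; r.move_l(p,rate=.15)
c=r.capture("scene"); cv2.imwrite("pics/s2.png",cv2.resize(c["img"][110:300,220:400],(570,600),interpolation=cv2.INTER_CUBIC)[:,:,::-1])
s=r.read_state(); print(s["clock"],s["wrist_force"],s["position"],p)
```

```text
10.2417 [ 0.39072863 -0.59336277  0.00619974] [0.47523339 0.21415116 0.17095631] [0.47470648 0.21402664 0.17      ]
```

View pics/s2.png

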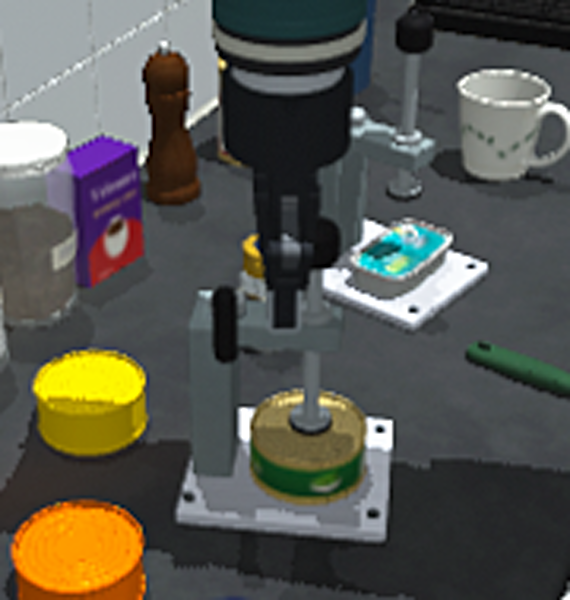

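The crop shows the foot at (312,422) resting on the tin's lid. The fingers at (285,290) are beside the post at (225,325), on the push side. Next I swing the lever along its arc.

Run:
```python
from h import *
from workcell import r
f0=r.read_state()["wrist_force"]
for a in list(np.arange(0,1.16,.15))+list(np.arange(1.12,1.5,.04)):
    p,y=push(a,.019,.170); r.move_l(p,rot(y+np.pi),rate=.06 if a<1.1 else .03)
    s=r.read_state(); f=s["wrist_force"]-f0; print(round(a,2),f.round(1),s["clock"])
    if np.linalg.norm(f[:2])>12: break
b=a
p,y=push(b-.4,.022,.170); r.move_l(p,rate=.1)
p[2]=.30; r.move_l(p,rate=.25)
q=w(-.05,-.28,.36); r.move_pose(q,rot(y+np.pi))
T=r.capture("top");S=r.capture("scene")
W=cloud(T);W2=cloud(S)
for c,W in((T,cloud(T)),(S,cloud(S))):
    g=c["img"].astype(int)
    m=(np.linalg.norm(W[...,:2]-O,axis=-1)<.14)&(g.max(2)<70)&(W[...,2]>.16)&(W[...,2]<.225)
    k,l,st,ce=cv2.connectedComponentsWithStats(m.astype(np.uint8))
    for i in range(1,k):
        if st[i,4]>6:
            t=W[l==i]; d=np.median(t[:,:2],0)-O; x,yy=d@X,d@Y
            print(ce[i].round(),st[i,4],"stand xy",x.round(4),yy.round(4),"zmax",t[:,2].max().round(4),"a",round(np.arctan2(x-.06,yy)+.15,3))
o=np.hstack([cv2.resize(i,(390,500),interpolation=cv2.INTER_CUBIC) for i in(T["img"][185:285,230:308],S["img"][140:290,250:367])])
cv2.imwrite("pics/s3.png",o[:,:,::-1]); print(r.read_state()["clock"])
```

```text
0.0 [-0.2  0.8  1.2] 10.675
0.15 [-1.2  0.7 -0.1] 10.9833
0.3 [-1.1  0.7  0. ] 11.2917
0.45 [-1.1  0.4 -0.1] 11.6
0.6 [-0.9 -0.2  0.9] 11.9083
0.75 [-0.6  0.9  0.1] 12.2167
0.9 [-0.9  0.6  0.3] 12.525
1.05 [-0.1  0.7 -0.6] 12.8333
1.12 [-0.1  0.5 -0.2] 13.1333
1.16 [-0.4  0.4 -0.4] 13.3833
1.2 [-0.4  1.  -0.4] 13.6333
1.24 [-0.7  0.5 -0.3] 13.8833
1.28 [-8.1  8.   3.2] 14.1333
1.32 [-18.1  17.3   7.6] 14.3833
[242. 193.] 54 stand xy 0.1091 0.0287 zmax 0.2007 a 1.192
[271. 235.] 137 stand xy 0.0005 0.0008 zmax 0.2194 a -1.407
[319. 186.] 219 stand xy -0.0008 0.0093 zmax 0.2199 a -1.269
[265. 200.] 126 stand xy 0.1106 0.0332 zmax 0.2004 a 1.141
16.9667
```

View pics/s3.png

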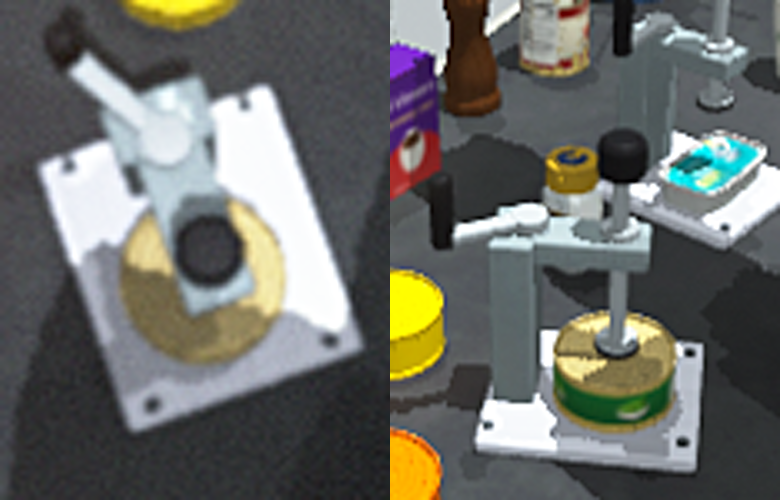

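The picture shows the lever at its end stop, with the post at (65,40) on the left and an angle of about 1.19. The foot is on the lid at (617,345), the tin is in place, and the robot is clear.

```bash
python3 -c "
from workcell import r
print(r.hand_in())"
```

```text
the job is handed in; nothing more can be done
None
```

The job is handed in: the stop rod's foot rests on the round tin's lid, the clamp lever was then swung clockwise to its end stop, the tin is still under the rod, and the robot clock read about 17 s just before hand-in.

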